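# Clip a capped sample tube into a sprung shaker cradle

### The arm

A 7-joint arm with a two-finger parallel gripper is mounted at the origin on a cart in front of the work surface, level with it; the furniture and walls round the work are solid. World frame = base frame: x ahead of the robot, y to its left, z up, the work surface at z = 0. Lengths are in m, angles in rad, forces in N, time in s.
With the tool pointing down it reaches from about 0.425 to 0.875 m from the base axis. Payload 4.7 kg.
Tool frame: the origin (TCP) lies at the centre of the arm's flange, where the gripper is bolted on; the fingertips stand 182 mm ahead of it and the grasp point (between the pads) lies 164 mm ahead of it; y points along the fingers, z is the direction in which the jaws open and shut, and the axes are right-handed (so a half turn about y gives the same grasp; the last joint's range is limited). The gripper opens to 87 mm and grips with 3 to 60 N. Pads are 19 mm wide; open, the fingers measure 117 mm over their backs; the gripper's body (75 mm by 190 mm) begins 51 mm behind the grasp point.
Start: joints at [-1.306, 0.321, -0.07, 1.45, 0.023, 1.371, -0.057], TCP at [0.161, 0.63, 0.405] pointing down, gripper open.
Joint ranges: [-2.86, 2.86], [-0.3, 2.09], [-1.38, 1.24], [0.06, 2.45], [-1.56, 4.7], [0.09, 2.05], [-2.69, 2.69]. Speed limits (rad/s): [2.57, 2.57, 3.14, 3.14, 3.14, 3.14, 3.14].

### API

Orientations are given as a rotation vector (axis times angle).
In Python, from workcell import manip gives the robot as it stands.
- The arm moves only by the tool arm_command, never from a script. Its arguments are lists of equal length, an entry for each row: "dp": the shift along the tool's x, y, z in m, a list of three; "dr": the turn, a rotation vector about the tool's x, y, z in degrees, a list of three; "claw": the finger opening in m, from 0 to 0.087. A call has 1 to 20 rows; each row shifts and turns the commanded pose from where the row before left it, along the tool's axes as they then stand; what a row does not reach is not made up. A row lasts 1/12 s, in which the tool goes at most 41.7 mm and 7.16 degrees, less where a joint would pass 70% of its speed; a pose out of reach is approached as far as the arm can. A call with a gripper value outside its range is refused whole. The fingers move at their own pace and stop on an object; the grip force is fixed at half the most. Time passes only in rows, so rows that do not move let the fingers close. It gives the time, the measured TCP pose, the force and the opening at its end, in the units of the state.
- manip.state(): the state, without advancing time (a new reading comes with each control period).
- manip.read_camera(name): name is "scene" or "top" or "wrist"; returns a dict with "color" (384x512x3 uint8, red, green, blue), "depth" (384x512 float32, m along the optical axis (not along the pixel's ray), 0 where there is no reading), "intrinsics" (3x3 intrinsics, pixels), "distortion" ([k1, k2, p1, p2, k3] as OpenCV has them; the pictures are not rectified), "R" (3x3) and "t" (3): a world point X has camera coordinates R X + t; the wrist camera has in their place "mount" (4x4, takes a point from camera to tool coordinates, whose origin is the TCP and whose axes are the tool frame's). Camera axes: x right, y down, z forward; pixel columns grow to the right and rows downward; lengths in m; the calibration is good to about 2 mm. A picture is of the moment at which its call begins: read the wrist's pose just before it.
- manip.hand_in(): hands the job in, once; it reports no verdict.
The state is a dict: "t": time; "qpos": joint angles; "joint_vel": joint speeds; "tau": joint torques, N m; "eef_pos": TCP position; "orientation": TCP orientation; "ft_force": force on the tool from outside, world axes, zero at the start; "torque": the same for the moment, N m; "width": opening from 0.0 (shut) to 1.0 (fully open).
Only numpy, scipy, OpenCV 4.12 (cv2) and the standard library are available. Lean on these libraries where they do the work, as an engineer would, in place of code of your own. Each camera call takes 0.05 s, during which the arm holds its last target.

### The job

Load the shaker: pick up the big capped sample tube that lies on the bench and press it down between the spring jaws of the shaker's cradle until both pairs snap round it and it lies fully home, level and centred between the clips, with its foot end towards the upright end plate. The cradle rides on soft springs and sinks away while you press, so press on until you feel the clips snap, but gently: never drive the cradle down to the bottom of its travel. Then let go, and do not disturb the two specimen cups and the vial.

Things in the scene. Friction and masses are not known exactly. Their poses are not given: they have to be found in the camera images.
- tube_center (a point): Mid-barrel point on the axis of the loose white screw-cap sample tube (134 mm long, about 80 g), which lies on its side, axis 17 mm above the bench. Its y axis runs from foot to cap. The bare round barrel, 30 mm in diameter, reaches 50 mm either way from here; beyond it are the octagonal cap (+y) and foot (-y), 34 mm across flats. Grasp the barrel across, here.
- tube_cap (a point): Centre of the end face of the tube's grey cap (18 mm long), 68 mm along the tube's y from tube_center; the white foot (16 mm long) is the other end.
- shaker: Shaker fixed to the bench: white housing 116 x 164 mm, 32 mm high, long side along its y; above it on four springs a level aluminium cradle plate (top 83 mm above the bench) that carries two spring clips and, at its -y end, an upright end plate 50 mm wide and high. Origin under the middle; yaw as clip_seat.
- clip_seat (a point): Where tube_center must end up: moves with the cradle, 117 mm above the bench at rest, 34 mm above the cradle plate, on the seated tube's axis midway between the clips. z up; y along the seated tube, cap at +y, foot at -y towards the end plate, whose face is 78 mm from here.
- clip_foot (a point): Middle of the foot-side clip, on the seated tube's axis, 34 mm from clip_seat; the other clip is 34 mm to the other side. Clip: two hinged steel spring jaws, 12 mm wide along y, and a saddle on which the barrel comes to rest. Their round lips stand 23 mm apart, 11 mm above this point, and flare outward up to 23 mm above it. 56 mm are clear between the clips for fingers.
- clip_cap (a point): Middle of the cap-side clip, like clip_foot. The barrel first meets the lips with its axis about 22 mm above the seat. Both clips together snap at a press of about 13 to 19 N (it depends on friction), each alone at half of that; the tube then drops home. If one end stays high, press on the barrel's top near that clip.
- cradle (a joint): How far the cradle has sunk on its springs, m: 0 = up (at rest), 0.042 = bottom stop. The springs yield from about 2 N and then 2 mm for each newton, so under the press the cradle sinks 20 to 33 mm before the clips snap; as they snap, the cradle springs back up and the force falls away sharply.
- specimen_cup: Loose bystander: clear cup with a wide screw lid, 58 mm in diameter, 59 mm high, standing behind, in the middle. Origin at the centre of its underside.
- specimen_cup_2: Loose bystander: clear cup with a wide screw lid, 58 mm in diameter, 59 mm high, standing at the left front. Origin at the centre of its underside.
- control_vial: Loose bystander: small capped vial, 25 mm in diameter, 49 mm high, standing at the front, in the middle. Origin at the centre of its underside.

How it is judged:
At the end, for the whole second after the job is handed in: The tube rests in both clips: tube_center within 3 mm of clip_seat in height, 4 mm sideways and 10 mm along the tube, the tube parallel to the clips within 0.07 rad with its cap at the +y side (foot towards the end plate); cradle back up (sunk less than 5 mm), tube at rest (z of tube_center in the frame of clip_seat between -0.003 and 0.003 m and x of tube_center in the frame of clip_seat between -0.004 and 0.004 m and y of tube_center in the frame of clip_seat between -0.01 and 0.01 m and y of tube_cap in the frame of clip_seat above 0.05 m and angle between the y axis of tube_center and the y axis of clip_seat, either way round below 0.07 rad and value of joint cradle below 0.005 m and linear speed of sample_tube below 0.02 m/s); the robot touches nothing.
It fails at once if the cradle is pressed down to the bottom of its travel (more than 40 mm) (value of joint cradle above 0.04 m).
It fails at once if a bystander is moved by more than 20 mm or tipped (distance of any of specimen_cup, specimen_cup_2, control_vial from where it was at the start of the episode above 0.02 m or angle between any of specimen_cup, specimen_cup_2, control_vial's own z axis and vertical above 0.4 rad).
It also fails if it takes over 51 s, if anything falls off the work surface, if the arm or the gripper's body presses on something with over 40 N, if the wrist force passes 120 N, or if a joint passes its speed limit or range.

## Working session

There is one attempt and no reset: what is moved stays moved. The work goes in short steps, Python scripts to look and compute and a tool call to move; the robot and the scene stay as the last step left them, time stands still between calls to the robot, and variables do not carry over. Pictures are saved under pics/ and viewed, and the job is handed in when it is done.

Besides the shell and the picture viewer there is one more tool, called after "Request:" as name(argument=value, ...) on one line, values as JSON. arm_command: Moves the arm, as the interface text tells. Its arguments: {"type":"object","properties":{"dp":{"type":"array","items":{"type":"array","items":{"type":"number"}}},"dr":{"type":"array","items":{"type":"array","items":{"type":"number"}}},"claw":{"type":"array","items":{"type":"number"}}},"required":["dp","dr","claw"]}

```bash
mkdir -p pics; ls
cat > h.py <<'E'
from workcell import manip
import numpy as np, cv2
from scipy.spatial.transform import Rotation as Ro
def snap(n,f):
    d=manip.read_camera(n); cv2.imwrite('pics/'+f+'.png',d['color'][:,:,::-1]); 
    np.savez('pics/'+f+'.npz',**{k:np.array(v) for k,v in d.items()})
    return d
def cloud(d):
    h,w=d['depth'].shape
    u,v=np.meshgrid(np.arange(w),np.arange(h))
    p=cv2.undistortPoints(np.stack([u,v],-1).reshape(-1,1,2).astype(float),np.array(d['intrinsics']),np.array(d['distortion'])).reshape(h,w,2)
    z=d['depth']; X=np.dstack([p[...,0]*z,p[...,1]*z,z]).astype(float)
    if 'R' in d: return (X-np.array(d['t']))@np.array(d['R'])
    return X
E
python3 - <<'E'
from h import *
s=manip.state(); print(s['t'],s['eef_pos'],s['orientation'],s['ft_force'],s['width']); print(Ro.from_rotvec(s['orientation']).as_matrix().round(3))
snap('scene','s0');snap('top','t0')
E
```

```text
pics
0.0 [0.16128912 0.62946061 0.40367433] [-1.56369225  0.19697498 -0.19676219] [0.09509774 1.01730273 0.00338817] 1.0021313491885515
[[ 0.969 -0.     0.248]
 [-0.248 -0.002  0.969]
 [ 0.    -1.    -0.002]]
```

View pics/s0.png

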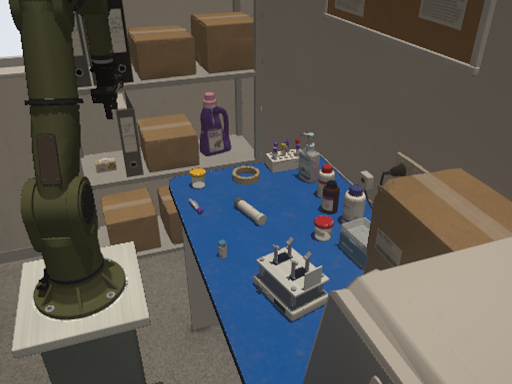

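View pics/t0.png

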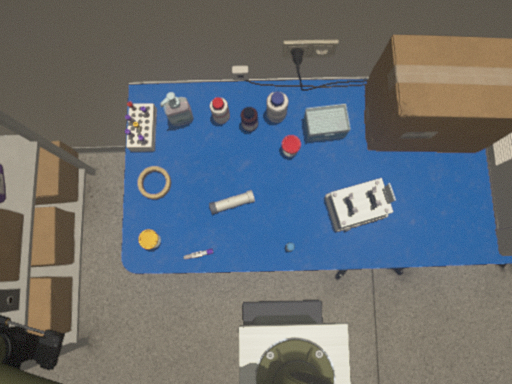

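The top view shows the tube at about (232,202), and the shaker at (360,205) with its end plate on the right at (391,191). The cups are at (290,147) and (149,239), and the vial is at (290,247). I'll zoom in and measure these.

Run:
```python
from h import *
a=cv2.imread('pics/t0.png')
A=cv2.resize(a[180:225,195:270],None,fx=8,fy=8,interpolation=cv2.INTER_CUBIC)
B=cv2.resize(a[170:240,315:405],None,fx=6.667,fy=6.667,interpolation=cv2.INTER_CUBIC)
c=np.zeros((A.shape[0]+B.shape[0],600,3),np.uint8)[:,:]
c=np.zeros((830,600,3),np.uint8);c[:360]=A[:360,:600];c[360:360+466]=B[:466,:600];cv2.imwrite('pics/z0.png',cv2.resize(c,(434,600)))
d=np.load('pics/t0.npz'); P=cloud(d); print(d['intrinsics'],d['R'].round(3),d['t'],d['distortion'])
for n,(u,v) in dict(tube=(232,202),left=(214,208),right=(250,196),cup=(290,147),cup2=(149,239),vial=(290,247),plate=(391,191),shk=(360,205),bench=(260,220)).items(): print(n,P[v,u].round(3))
```

```text
[[414.35840893   0.         260.32296844]
 [  0.         414.35840893 190.81833913]
 [  0.           0.           1.        ]] [[-0.022 -1.    -0.001]
 [-0.982  0.022 -0.187]
 [ 0.187 -0.003 -0.982]] [0.09711294 0.53749726 1.16444591] [-0.08462833  0.          0.          0.          0.        ]
tube [0.511 0.17  0.031]
left [0.494 0.223 0.036]
right [0.528 0.116 0.031]
cup [ 0.669 -0.006  0.057]
cup2 [0.405 0.408 0.057]
vial [0.374 0.004 0.051]
plate [ 0.515 -0.274  0.133]
shk [ 0.486 -0.198  0.081]
bench [ 0.46   0.088 -0.001]
```

View pics/z0.png

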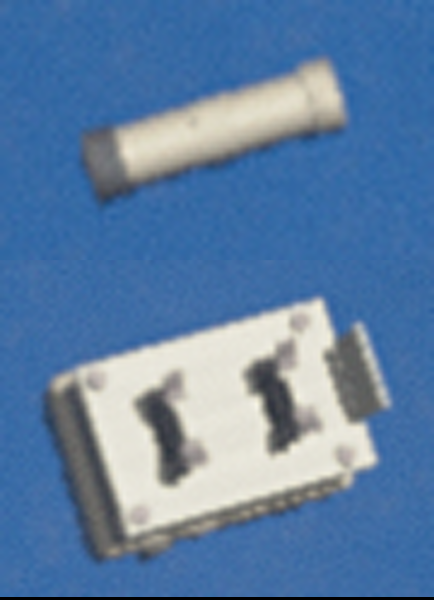

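Grey cap is at the +y (left) end and the shaker's end plate is at −y, so the tube already faces the right way. Next I'll measure precisely.

Run:
```python
from h import *
for f in ('t0','s0'):
    d=np.load(f'pics/{f}.npz'); P=cloud(d)
    X=P.reshape(-1,3); ok=(d['depth'].ravel()>0)
    b=X[ok&(abs(X[:,0]-.46)<.03)&(abs(X[:,1]-.06)<.03)]; print(f,'bench z',np.median(b[:,2]).round(4))
    m=ok&(abs(X[:,0]-.51)<.08)&(abs(X[:,1]-.17)<.1)&(X[:,2]>.012)&(X[:,2]<.06)
    t=X[m]; r=cv2.minAreaRect(t[:,:2].astype(np.float32)); print('tube n',m.sum(),r)
    c=t[:,:2].mean(0); w=np.linalg.svd(t[:,:2]-c,full_matrices=False)[2][0]; w*=np.sign(w[1]); print('pca',c,np.degrees(np.arctan2(w[1],w[0])), 'top',np.percentile(t[:,2],[50,90,97]))
    top=t[t[:,2]>np.percentile(t[:,2],60)]; print('ridge',top.mean(0))
    m=ok&(abs(X[:,0]-.48)<.15)&(abs(X[:,1]+.19)<.15)&(abs(X[:,2]-.083)<.006)
    p=X[m]; print('plate n',m.sum(),cv2.minAreaRect(p[:,:2].astype(np.float32)),np.median(p[:,2]))
    m=ok&(abs(X[:,0]-.48)<.15)&(abs(X[:,1]+.19)<.15)&(X[:,2]>.1)
    p=X[m]; k=cv2.kmeans(p[:,:2].astype(np.float32),5,None,(3,50,1e-5),10,cv2.KMEANS_PP_CENTERS)
    for i in range(5): q=p[k[1].ravel()==i]; print('  cl',len(q),q.mean(0).round(4),q.min(0).round(3),q.max(0).round(3))
```

```text
t0 bench z 0.0002
tube n 473 ((0.5148705244064331, 0.17205926775932312), (0.03462604060769081, 0.13403567671775818), 16.177562713623047)
pca [0.51312714 0.17182547] 106.0578601702305 top [0.02992005 0.03485064 0.03672052]
ridge [0.51523042 0.17094546 0.03360292]
plate n 1641 ((0.49594128131866455, -0.20338764786720276), (0.10514960438013077, 0.15634788572788239), 14.423942565917969) 0.0839835984967514
  cl 48 [ 0.4875 -0.2344  0.1232] [ 0.475 -0.245  0.1  ] [ 0.502 -0.226  0.144]
  cl 100 [ 0.5141 -0.2756  0.1209] [ 0.491 -0.283  0.1  ] [ 0.539 -0.269  0.138]
  cl 49 [ 0.5007 -0.1601  0.1254] [ 0.486 -0.168  0.101] [ 0.514 -0.152  0.145]
  cl 52 [ 0.5169 -0.2264  0.1219] [ 0.502 -0.234  0.101] [ 0.529 -0.22   0.143]
  cl 52 [ 0.4709 -0.1674  0.1219] [ 0.458 -0.177  0.1  ] [ 0.486 -0.159  0.148]
s0 bench z 0.0036
tube n 356 ((0.5128107070922852, 0.17350029945373535), (0.035891883075237274, 0.13748759031295776), 16.73604393005371)
pca [0.50965361 0.16426015] 108.26850841748578 top [0.03088328 0.03660912 0.03881025]
ridge [0.51196469 0.17127385 0.03551224]
plate n 1182 ((0.49350982904434204, -0.20032431185245514), (0.10676655173301697, 0.15949134528636932), 14.420038223266602) 0.08627222092271222
  cl 103 [ 0.517  -0.2261  0.1214] [ 0.5   -0.234  0.101] [ 0.528 -0.217  0.144]
  cl 86 [ 0.4674 -0.1692  0.119 ] [ 0.457 -0.177  0.101] [ 0.485 -0.161  0.144]
  cl 233 [ 0.5112 -0.2756  0.1198] [ 0.488 -0.284  0.1  ] [ 0.537 -0.267  0.14 ]
  cl 95 [ 0.5004 -0.1605  0.1209] [ 0.483 -0.171  0.1  ] [ 0.513 -0.15   0.146]
  cl 90 [ 0.4846 -0.2346  0.1185] [ 0.474 -0.242  0.1  ] [ 0.5   -0.226  0.145]
```

```bash
cat >> h.py <<'E'
def tgt(az_tube_deg):  # tool down, z (jaws) perpendicular to tube axis azimuth
    a=np.radians(az_tube_deg-90); z=np.array([np.cos(a),np.sin(a),0]); y=np.array([0,0,-1.]); return Ro.from_matrix(np.c_[np.cross(y,z),y,z])
def plan(p1,R1,n,smooth=True):
    s=manip.state(); p=np.array(s['eef_pos']); R=Ro.from_rotvec(s['orientation']); p0=p.copy();R0=R
    dv=(R0.inv()*R1).as_rotvec(); dp=[];dr=[]
    for i in range(1,n+1):
        f=i/n; f=f*f*(3-2*f) if smooth else f
        pt=p0+(np.array(p1)-p0)*f; Rt=R0*Ro.from_rotvec(dv*f)
        a=R.inv().apply(pt-p).round(4); b=np.degrees((R.inv()*Rt).as_rotvec()).round(1)
        dp.append((a+0).tolist());dr.append((b+0).tolist()); p=p+R.apply(a); R=R*Ro.from_rotvec(np.radians(b))
    print('"dp":',dp,'\n"dr":',dr); print('end',p.round(4),'err',(p-p1).round(4),np.degrees((R.inv()*R1).as_rotvec()).round(2))
E
python3 - <<'E'
from h import *
d=manip.read_camera('wrist'); print(np.array(d['mount']).round(3),d['intrinsics'])
plan([.514,.172,.36],tgt(106.2),20,False)
E
```

```text
[[ 0.     0.964  0.267 -0.073]
 [ 0.    -0.267  0.964  0.021]
 [ 1.    -0.    -0.     0.001]
 [ 0.     0.     0.     1.   ]] [[302.8855701    0.         251.05910378]
 [  0.         302.8855701  192.1165151 ]
 [  0.           0.           1.        ]]
"dp": [[0.0228, 0.0022, -0.0178], [0.0236, 0.0022, -0.0166], [0.0245, 0.0023, -0.0153], [0.0252, 0.0022, -0.014], [0.026, 0.0022, -0.0128], [0.0265, 0.0022, -0.0113], [0.0271, 0.0023, -0.01], [0.0276, 0.0022, -0.0085], [0.028, 0.0022, -0.0071], [0.0283, 0.0022, -0.0056], [0.0286, 0.0023, -0.0042], [0.0288, 0.0022, -0.0027], [0.0288, 0.0022, -0.0011], [0.0289, 0.0022, 0.0003], [0.0288, 0.0023, 0.0018], [0.0287, 0.0022, 0.0033], [0.0285, 0.0021, 0.0048], [0.0282, 0.0022, 0.0062], [0.0279, 0.0022, 0.0077], [0.0274, 0.0022, 0.0092]] 
"dr": [[0.0, 3.0, 0.0], [0.0, 2.9, 0.0], [0.0, 3.0, 0.0], [0.0, 3.0, 0.0], [0.0, 3.0, 0.0], [0.0, 2.9, 0.0], [0.0, 3.0, 0.0], [0.0, 3.0, 0.0], [0.0, 2.9, 0.0], [0.0, 3.0, 0.0], [0.0, 3.0, 0.0], [0.0, 3.0, 0.0], [0.0, 2.9, 0.0], [0.0, 3.0, 0.0], [0.0, 3.0, 0.0], [0.0, 2.9, 0.1], [0.0, 3.0, 0.0], [0.1, 3.0, 0.0], [0.0, 3.0, 0.0], [0.0, 2.9, 0.0]]
end [0.514 0.172 0.36 ] err [ 0. -0. -0.] [-0.04  0.03 -0.04]
```

Request:
arm_command(dp=[[0.023,0.002,-0.018],[0.024,0.002,-0.017],[0.024,0.002,-0.015],[0.025,0.002,-0.014],[0.026,0.002,-0.013],[0.026,0.002,-0.011],[0.027,0.002,-0.01],[0.028,0.002,-0.008],[0.028,0.002,-0.007],[0.028,0.002,-0.006],[0.029,0.002,-0.004],[0.029,0.002,-0.003],[0.029,0.002,-0.001],[0.029,0.002,0],[0.029,0.002,0.002],[0.029,0.002,0.003],[0.028,0.002,0.005],[0.028,0.002,0.006],[0.028,0.002,0.008],[0.027,0.002,0.009]], dr=[[0,3,0],[0,3,0],[0,3,0],[0,3,0],[0,3,0],[0,3,0],[0,3,0],[0,3,0],[0,3,0],[0,3,0],[0,3,0],[0,3,0],[0,3,0],[0,3,0],[0,3,0],[0,3,0],[0,3,0],[0,3,0],[0,3,0],[0,2.4,0]], claw=[0.087,0.087,0.087,0.087,0.087,0.087,0.087,0.087,0.087,0.087,0.087,0.087,0.087,0.087,0.087,0.087,0.087,0.087,0.087,0.087])

```text
t: 1.82
eef_pos: [0.5123, 0.1692, 0.3646]
orientation: [-1.329, 1.0, -1.0]
ft_force: [0.5, -0.2, 0.1]
width: 1.001
```

Request:
arm_command(dp=[[0,0,0],[0,0,0]], dr=[[0,0,0],[0,0,0]], claw=[0.087,0.087])

```text
t: 1.98
eef_pos: [0.5123, 0.1687, 0.3644]
orientation: [-1.329, 1.001, -1.001]
ft_force: [-0.4, -0.2, -0.0]
width: 0.998
```

```bash
cat >> h.py <<'E'
def wcloud(f):
    s=manip.state(); d=snap('wrist',f); X=cloud(d); M=np.array(d['mount']); X=X@M[:3,:3].T+M[:3,3]
    return d,Ro.from_rotvec(s['orientation']).apply(X.reshape(-1,3)).reshape(X.shape)+s['eef_pos'],s
E
python3 - <<'E'
from h import *
d,P,s=wcloud('w1'); print(s['t'],s['eef_pos'],Ro.from_rotvec(s['orientation']).as_matrix().round(3),s['ft_force'])
np.save('pics/w1P.npy',P)
X=P.reshape(-1,3); ok=d['depth'].ravel()>0
b=X[ok&(abs(X[:,0]-.46)<.03)&(abs(X[:,1]-.1)<.05)]; print('bench z',np.median(b[:,2]).round(4))
m=ok&(abs(X[:,0]-.51)<.08)&(abs(X[:,1]-.17)<.1)&(X[:,2]>.012)&(X[:,2]<.06)
t=X[m]; r=cv2.minAreaRect(t[:,:2].astype(np.float32)); print('tube n',m.sum(),r,np.percentile(t[:,2],[50,90,97]))
top=t[t[:,2]>.024]; print('ridge',top.mean(0)); w=np.linalg.svd(top[:,:2]-top[:,:2].mean(0),full_matrices=False)[2][0]; print(np.degrees(np.arctan2(w[1],w[0])))
E
```

```text
1.9833 [0.51230712 0.16865788 0.36440996] [[ 0.276 -0.001  0.961]
 [-0.961 -0.001  0.276]
 [ 0.    -1.    -0.001]] [-0.37064038 -0.16181394 -0.02318059]
bench z -0.0007
tube n 3545 ((0.5139074325561523, 0.17348627746105194), (0.03402221202850342, 0.13362103700637817), 16.383487701416016) [0.02968769 0.03271709 0.03369981]
ridge [0.51297878 0.17724221 0.02972257]
106.06512394780816
```

View pics/w1.png

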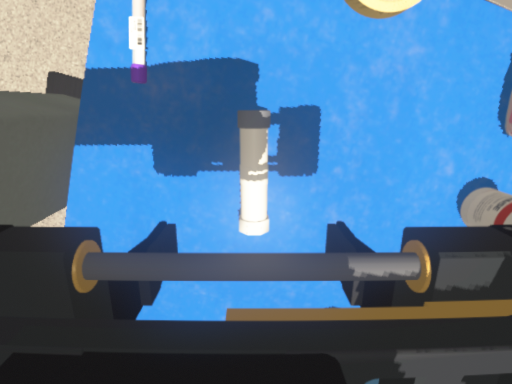

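Request:
arm_command(dp=[[0.033,-0.003,-0.009],[0.033,-0.003,-0.009],[0.033,-0.003,-0.009],[0.033,-0.003,-0.009],[0.033,-0.003,-0.009],[0.033,-0.003,-0.009],[0.033,-0.003,-0.009],[0.033,-0.003,-0.009],[0.033,-0.003,-0.009],[0.033,-0.003,-0.009],[0.033,-0.003,-0.009],[0.033,-0.003,-0.009],[0,0,0],[0,0,0],[0,0,0]], dr=[[0,0,0],[0,0,0],[0,0,0],[0,0,0],[0,0,0],[0,0,0],[0,0,0],[0,0,0],[0,0,0],[0,0,0],[0,0,0],[0,0,0],[0,0,0],[0,0,0],[0,0,0]], claw=[0.087,0.087,0.087,0.087,0.087,0.087,0.087,0.087,0.087,0.087,0.087,0.087,0.087,0.087,0.087])

```text
t: 3.28
eef_pos: [0.5193, -0.238, 0.4004]
orientation: [-1.33, 0.997, -0.995]
ft_force: [-0.4, 0.2, 0.2]
width: 1.004
```

Run:
```python
from h import *
d,P,s=wcloud('w2'); print(s['t'],s['eef_pos'],s['ft_force'],s['qpos'])
np.save('pics/w2P.npy',P)
X=P.reshape(-1,3); ok=d['depth'].ravel()>0
m=ok&(abs(X[:,0]-.48)<.15)&(abs(X[:,1]+.19)<.15)&(abs(X[:,2]-.083)<.006)
p=X[m]; print('plate n',m.sum(),cv2.minAreaRect(p[:,:2].astype(np.float32)),np.median(p[:,2]))
m=ok&(abs(X[:,0]-.49)<.07)&(abs(X[:,1]+.195)<.1)&(X[:,2]>.1)&(X[:,2]<.155)
p=X[m]; k=cv2.kmeans(p[:,:2].astype(np.float32),5,None,(3,50,1e-5),10,cv2.KMEANS_PP_CENTERS)
for i in range(5): q=p[k[1].ravel()==i]; print('  cl',len(q),q.mean(0).round(4),q.min(0).round(3),q.max(0).round(3))
```

```text
3.2833 [ 0.51925564 -0.23801313  0.40035933] [-0.37971725  0.18809893  0.24427398] [-0.28970885  0.18519759  0.76533224  1.68224595 -0.13316353  1.32820564
  0.78509993]
plate n 14738 ((0.49421200156211853, -0.20136266946792603), (0.10439611226320267, 0.15661782026290894), 14.785420417785645) 0.0827620941247815
  cl 899 [ 0.5131 -0.2736  0.1207] [ 0.489 -0.282  0.1  ] [ 0.538 -0.267  0.134]
  cl 509 [ 0.499  -0.1608  0.1231] [ 0.483 -0.17   0.1  ] [ 0.512 -0.152  0.142]
  cl 483 [ 0.4868 -0.2337  0.1233] [ 0.474 -0.242  0.1  ] [ 0.503 -0.225  0.141]
  cl 545 [ 0.4696 -0.1683  0.1243] [ 0.456 -0.177  0.1  ] [ 0.486 -0.159  0.141]
  cl 459 [ 0.5167 -0.2259  0.1234] [ 0.501 -0.236  0.1  ] [ 0.53  -0.218  0.142]
```

View pics/w2.png

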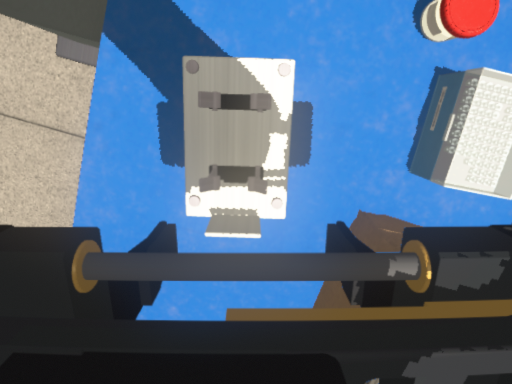

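Run:
```python
from h import *
plan([.514,.173,.30],tgt(106.3),16,False)
```

```text
"dp": [[-0.0247, 0.0063, 0.0069], [-0.0247, 0.0063, 0.007], [-0.0247, 0.0063, 0.0069], [-0.0247, 0.0064, 0.0069], [-0.0247, 0.0063, 0.007], [-0.0246, 0.0063, 0.0069], [-0.0247, 0.0063, 0.0069], [-0.0247, 0.0063, 0.0069], [-0.0248, 0.0063, 0.0069], [-0.0247, 0.0063, 0.0069], [-0.0247, 0.0062, 0.0069], [-0.0247, 0.0063, 0.0069], [-0.0247, 0.0063, 0.0069], [-0.0247, 0.0063, 0.0069], [-0.0247, 0.0062, 0.0069], [-0.0248, 0.0063, 0.0069]] 
"dr": [[0.0, 0.0, 0.0], [0.0, 0.0, 0.0], [0.0, 0.0, 0.0], [0.0, 0.0, 0.0], [0.0, 0.0, 0.0], [0.0, 0.1, 0.0], [0.0, 0.0, 0.0], [0.0, 0.0, -0.1], [0.0, 0.0, 0.0], [0.0, 0.0, 0.0], [0.0, 0.0, 0.0], [0.0, 0.0, 0.0], [0.0, 0.0, 0.0], [0.0, 0.0, 0.0], [0.0, 0.0, 0.0], [0.0, 0.0, 0.0]]
end [0.514  0.1731 0.3   ] err [0.     0.0001 0.    ] [-0.01  0.04 -0.  ]
```

Request:
arm_command(dp=[[-0.025,0.006,0.007],[-0.025,0.006,0.007],[-0.025,0.006,0.007],[-0.025,0.006,0.007],[-0.025,0.006,0.007],[-0.025,0.006,0.007],[-0.025,0.006,0.007],[-0.025,0.006,0.007],[-0.025,0.006,0.007],[-0.025,0.006,0.007],[-0.025,0.006,0.007],[-0.025,0.006,0.007],[-0.025,0.006,0.007],[-0.025,0.006,0.007],[-0.025,0.006,0.007],[-0.02,0.01,0.006],[0,0,0],[0,0,0],[0,0,0]], dr=[[0,0,0],[0,0,0],[0,0,0],[0,0,0],[0,0,0],[0,0.1,0],[0,0,0],[0,0,0],[0,0,0],[0,0,0],[0,0,0],[0,0,0],[0,0,0],[0,0,0],[0,0,0],[0,0,0],[0,0,0],[0,0,0],[0,0,0]], claw=[0.087,0.087,0.087,0.087,0.087,0.087,0.087,0.087,0.087,0.087,0.087,0.087,0.087,0.087,0.087,0.087,0.087,0.087,0.087])

```text
t: 4.92
eef_pos: [0.5147, 0.1711, 0.3008]
orientation: [-1.33, 0.998, -0.998]
ft_force: [-0.2, -0.3, -0.4]
width: 1.0
```

Run:
```python
from h import *
plan([.514,.173,.187],tgt(106.3),8,False)
```

```text
"dp": [[-0.0003, 0.0142, 0.0], [-0.0002, 0.0143, 0.0], [-0.0003, 0.0142, 0.0], [-0.0002, 0.0142, 0.0], [-0.0003, 0.0143, 0.0], [-0.0002, 0.0142, -0.0001], [-0.0003, 0.0142, 0.0], [-0.0003, 0.0142, 0.0]] 
"dr": [[0.0, 0.0, 0.0], [0.0, 0.0, 0.0], [0.0, 0.0, 0.0], [0.0, 0.0, 0.0], [0.0, 0.0, 0.0], [0.0, 0.0, 0.0], [0.0, 0.0, 0.0], [0.0, 0.0, 0.0]]
end [0.514 0.173 0.187] err [-0.  0.  0.] [ 0.01 -0.04  0.01]
```

Request:
arm_command(dp=[[-0.001,0.018,0],[-0.001,0.018,0],[0,0.018,0],[0,0.018,0],[0,0.016,0],[0,0.014,0],[0,0.012,0],[0,0,0],[0,0,0],[0,0,0],[0,0,0],[0,0,0],[0,0,0],[0,0,0],[0,0,0],[0,0,0]], dr=[[0,0,0],[0,0,0],[0,0,0],[0,0,0],[0,0,0],[0,0,0],[0,0,0],[0,0,0],[0,0,0],[0,0,0],[0,0,0],[0,0,0],[0,0,0],[0,0,0],[0,0,0],[0,0,0]], claw=[0.087,0.087,0.087,0.087,0.087,0.087,0.087,0.087,0,0,0,0,0,0,0,0])

```text
t: 6.25
eef_pos: [0.5148, 0.1723, 0.1869]
orientation: [-1.329, 0.999, -0.999]
ft_force: [-0.1, 0.7, 0.2]
width: 0.479
```

Run:
```python
from h import *
s=manip.state(); print(s['t'],s['eef_pos'],s['width']*87,s['ft_force'])
print('lift+move'); plan([.4933,-.197,.30],tgt(104.8),18,False)
```

```text
6.25 [0.51475978 0.17232216 0.1868988 ] 41.685133839797416 [-0.06823604  0.71216333  0.24889635]
lift+move
"dp": [[0.0194, -0.0063, -0.0068], [0.0194, -0.0063, -0.0069], [0.0194, -0.0063, -0.0068], [0.0194, -0.0063, -0.0067], [0.0194, -0.0062, -0.0068], [0.0194, -0.0063, -0.0067], [0.0194, -0.0063, -0.0067], [0.0195, -0.0063, -0.0067], [0.0194, -0.0063, -0.0066], [0.0195, -0.0063, -0.0066], [0.0194, -0.0063, -0.0066], [0.0195, -0.0063, -0.0066], [0.0195, -0.0062, -0.0065], [0.0195, -0.0063, -0.0066], [0.0195, -0.0063, -0.0065], [0.0195, -0.0063, -0.0064], [0.0195, -0.0063, -0.0065], [0.0195, -0.0063, -0.0064]] 
"dr": [[0.0, 0.1, 0.0], [0.0, 0.0, 0.0], [0.0, 0.1, 0.0], [0.0, 0.1, 0.0], [0.0, 0.1, 0.0], [0.0, 0.0, 0.0], [0.0, 0.1, 0.0], [0.0, 0.1, 0.0], [0.0, 0.1, 0.0], [0.0, 0.0, 0.0], [0.0, 0.1, 0.0], [0.0, 0.1, 0.0], [0.0, 0.1, 0.0], [0.0, 0.0, 0.0], [0.0, 0.1, 0.0], [0.0, 0.1, 0.0], [0.0, 0.1, 0.0], [0.0, 0.0, 0.0]]
end [ 0.4933 -0.197   0.3   ] err [-0.  0.  0.] [-0.01  0.03 -0.01]
```

Still closing, so I'll wait for the fingers.

Request:
arm_command(dp=[[0,0,0],[0,0,0],[0,0,0],[0,0,0],[0,0,0],[0,0,0]], dr=[[0,0,0],[0,0,0],[0,0,0],[0,0,0],[0,0,0],[0,0,0]], claw=[0,0,0,0,0,0])

```text
t: 6.75
eef_pos: [0.5147, 0.1723, 0.1867]
orientation: [-1.329, 0.999, -0.999]
ft_force: [-0.9, -0.7, 1.2]
width: 0.333
```

Request:
arm_command(dp=[[0,0,0],[0,0,0]], dr=[[0,0,0],[0,0,0]], claw=[0,0])

```text
t: 6.92
eef_pos: [0.5147, 0.1723, 0.1868]
orientation: [-1.329, 0.999, -0.999]
ft_force: [0.2, 0.3, 0.6]
width: 0.333
```

Gripped at 29 mm. Next: lift, then carry.

Request:
arm_command(dp=[[0,-0.01,0],[0,-0.02,0],[0,-0.025,0],[0,-0.025,0],[0,-0.02,0],[0.019,0,-0.007],[0.019,0,-0.007],[0.019,-0.001,-0.007],[0.019,-0.001,-0.007],[0.019,-0.001,-0.007],[0.019,-0.001,-0.007],[0.019,-0.001,-0.007],[0.019,-0.001,-0.007],[0.019,-0.001,-0.007],[0.019,-0.001,-0.007],[0.019,-0.001,-0.007],[0.019,-0.001,-0.007],[0.019,-0.001,-0.006],[0.019,-0.001,-0.006],[0.019,-0.001,-0.006]], dr=[[0,0,0],[0,0,0],[0,0,0],[0,0,0],[0,0,0],[0,0.1,0],[0,0.1,0],[0,0.1,0],[0,0.1,0],[0,0.1,0],[0,0.1,0],[0,0.1,0],[0,0.1,0],[0,0.1,0],[0,0.1,0],[0,0.1,0],[0,0.1,0],[0,0.1,0],[0,0.1,0],[0,0.1,0]], claw=[0,0,0,0,0,0,0,0,0,0,0,0,0,0,0,0,0,0,0,0])

```text
t: 8.58
eef_pos: [0.4935, -0.1157, 0.2996]
orientation: [-1.302, 1.024, -0.993]
ft_force: [-0.6, 43.5, 1.4]
width: 0.334
```

Run:
```python
from h import *
s=manip.state(); print(s['t'],s['eef_pos'],s['width']*87,s['ft_force'])
plan([.4933,-.197,.32],tgt(104.8),5,False)
snap('wrist','w3')
```

```text
8.5833 [ 0.49350104 -0.11567681  0.29963285] 29.088908925677227 [-0.59629401 43.53933466  1.38259205]
"dp": [[0.0156, -0.0045, -0.0043], [0.0156, -0.0044, -0.0042], [0.0156, -0.0044, -0.0043], [0.0157, -0.0043, -0.0042], [0.0156, -0.0041, -0.0042]] 
"dr": [[-0.1, 0.1, -0.3], [0.0, 0.1, -0.3], [-0.1, 0.0, -0.3], [0.0, 0.1, -0.3], [-0.1, 0.1, -0.4]]
end [ 0.4933 -0.197   0.32  ] err [ 0.  0. -0.] [-0.01 -0.01  0.05]
```

View pics/w3.png

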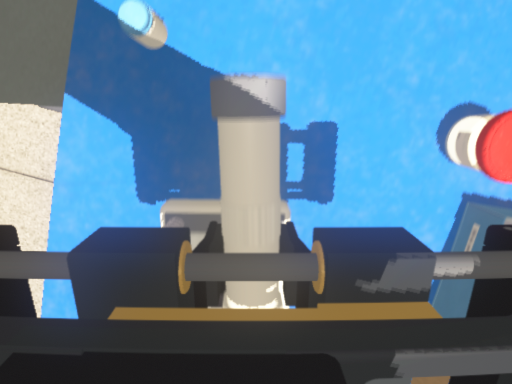

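I carried it too low: the foot end has run into the cap-side clip (43 N on the wrist). I'll back off, raise and look again.

Request:
arm_command(dp=[[-0.015,0,0.004],[-0.02,0,0.006],[-0.015,-0.01,0.004],[0,-0.03,0],[0,-0.03,0],[0,-0.01,0],[0,0,0],[0,0,0]], dr=[[0,0,0],[0,0,0],[0,0,0],[0,0,0],[0,0,0],[0,0,0],[0,0,0],[0,0,0]], claw=[0,0,0,0,0,0,0,0])

```text
t: 9.3
eef_pos: [0.493, -0.0779, 0.3798]
orientation: [-1.318, 1.019, -1.019]
ft_force: [-0.5, -0.6, -0.8]
width: 0.333
```

```bash
cat > tube.py <<'E'
from h import *
import sys
n=sys.argv[1]
s=manip.state(); e=np.array(s['eef_pos']); R=Ro.from_rotvec(s['orientation'])
print(s['t'],e.round(4),R.as_matrix().round(3).tolist(),s['width']*87,s['ft_force'])
d,P,_=wcloud('w'+n); dt=snap('top','t'+n); ds=snap('scene','s'+n)
for nm,dd,Q in (('wrist',d,P),('top',dt,cloud(dt)),('scene',ds,cloud(ds))):
    X=Q.reshape(-1,3); ok=dd['depth'].ravel()>0
    L=R.inv().apply(X-e)   # tool coords
    m=ok&(abs(L[:,2])<.022)&(L[:,1]>.148)&(L[:,1]<.195)&(abs(L[:,0])<.1)
    c=dd['color'].reshape(-1,3).astype(int)
    q=L[m]; col=c[m]
    g=abs(L[:,2])<.022
    # strip along tool x
    print(nm,m.sum(),'x range',np.percentile(q[:,0],[.5,99.5]).round(4))
    for a in np.arange(-.09,.09,.015):
        k=q[(q[:,0]>=a)&(q[:,0]<a+.015)]
        if len(k)>8: print('   x %.3f n %d ymin(top) %.4f  z %.4f..%.4f'%(a+.0075,len(k),np.percentile(k[:,1],5),*np.percentile(k[:,2],[2,98])))
E
python3 tube.py 4
```

```text
9.3 [ 0.493  -0.0779  0.3798] [[0.252, 0.001, 0.968], [-0.968, 0.001, 0.252], [-0.0, -1.0, 0.001]] 28.990932220460103 [-0.53854585 -0.56684828 -0.77504879]
wrist 14376 x range [-0.091   0.0286]
   x -0.082 n 2864 ymin(top) 0.1511  z -0.0171..0.0151
   x -0.068 n 2149 ymin(top) 0.1532  z -0.0148..0.0129
   x -0.052 n 1996 ymin(top) 0.1542  z -0.0144..0.0134
   x -0.037 n 1874 ymin(top) 0.1543  z -0.0143..0.0138
   x -0.022 n 1730 ymin(top) 0.1542  z -0.0144..0.0142
   x -0.007 n 1878 ymin(top) 0.1513  z -0.0213..0.0213
   x 0.007 n 279 ymin(top) 0.1555  z -0.0104..0.0111
   x 0.022 n 1318 ymin(top) 0.1559  z -0.0154..0.0164
   x 0.037 n 33 ymin(top) 0.1612  z -0.0159..0.0173
top 361 x range [-0.0902 -0.0095]
   x -0.082 n 91 ymin(top) 0.1496  z -0.0178..0.0146
   x -0.068 n 72 ymin(top) 0.1518  z -0.0158..0.0151
   x -0.052 n 70 ymin(top) 0.1527  z -0.0148..0.0134
   x -0.037 n 70 ymin(top) 0.1531  z -0.0149..0.0128
   x -0.022 n 38 ymin(top) 0.1538  z -0.0135..0.0150
   x -0.007 n 12 ymin(top) 0.1550  z -0.0072..0.0213
scene 375 x range [-0.0653  0.0426]
   x -0.052 n 24 ymin(top) 0.1545  z -0.0172..-0.0085
   x -0.037 n 23 ymin(top) 0.1552  z -0.0172..-0.0102
   x -0.007 n 35 ymin(top) 0.1506  z -0.0218..0.0168
   x 0.007 n 87 ymin(top) 0.1522  z -0.0214..0.0214
   x 0.022 n 52 ymin(top) 0.1528  z -0.0170..0.0079
   x 0.037 n 145 ymin(top) 0.1522  z -0.0183..0.0137
```

View pics/w4.png

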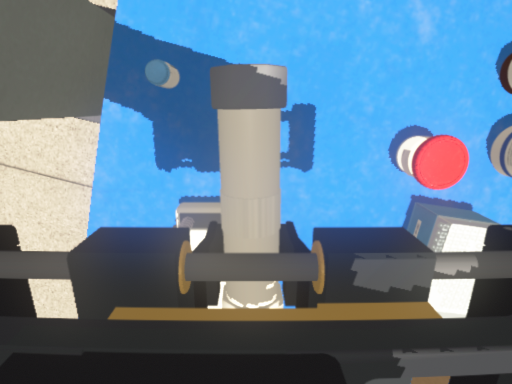

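View pics/s4.png

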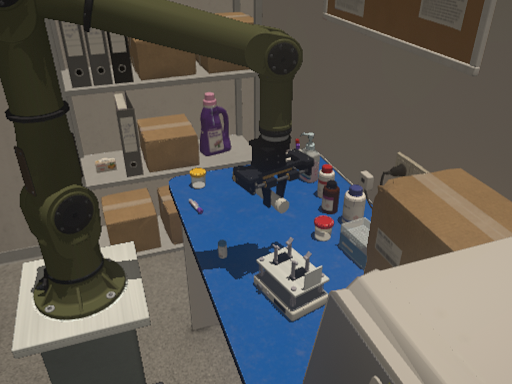

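The tube slid about 23 mm back in the grip and is still level. I'll set it on clear bench and regrasp at mid-barrel, since fingers this far off centre would foul the foot clip.

Request:
arm_command(dp=[[-0.025,0,0.005],[-0.025,0.01,0.006],[-0.025,0.02,0.006],[-0.025,0.02,0.006],[-0.025,0.02,0.006],[-0.025,0.02,0.006],[-0.015,0.02,0.005],[0,0.025,0],[0,0.025,0],[0,0.018,0],[0,0.01,0],[0,0.003,0],[0,0,0],[0,0,0]], dr=[[0,0,0],[0,0,0],[0,0,0],[0,0,0],[0,0,0],[0,0,0],[0,0,0],[0,0,0],[0,0,0],[0,0,0],[0,0,0],[0,0,0],[0,0,0],[0,0,0]], claw=[0,0,0,0,0,0,0,0,0,0,0,0,0,0])

```text
t: 10.62
eef_pos: [0.4903, 0.0918, 0.1887]
orientation: [-1.319, 1.019, -1.02]
ft_force: [-0.2, 0.7, -1.3]
width: 0.34
```

Request:
arm_command(dp=[[0,0.001,0],[0,0,0],[0,0,0],[0,0,0],[0,0,0],[0,0,0],[0,0,0],[0,0,0]], dr=[[0,0,0],[0,0,0],[0,0,0],[0,0,0],[0,0,0],[0,0,0],[0,0,0],[0,0,0]], claw=[0,0.05,0.05,0.05,0.05,0.05,0.05,0.05])

```text
t: 11.28
eef_pos: [0.4902, 0.0921, 0.1878]
orientation: [-1.319, 1.019, -1.019]
ft_force: [0.3, 0.2, -0.2]
width: 0.575
```

```bash
python3 tube.py 5
python3 - <<'E'
from h import *
d=np.load('pics/t5.npz');X=cloud(d).reshape(-1,3);c=d['color'].reshape(-1,3).astype(int)
E
```

```text
11.2833 [0.4902 0.0921 0.1878] [[0.253, 0.0, 0.968], [-0.968, 0.0, 0.253], [-0.0, -1.0, 0.0]] 50.046327966116515 [ 0.32252756  0.19626358 -0.17026712]
wrist 17357 x range [-0.0995  0.0425]
   x -0.082 n 2993 ymin(top) 0.1539  z -0.0179..0.0209
   x -0.068 n 2658 ymin(top) 0.1559  z -0.0210..0.0211
   x -0.052 n 2450 ymin(top) 0.1564  z -0.0210..0.0209
   x -0.037 n 2326 ymin(top) 0.1562  z -0.0210..0.0210
   x -0.022 n 2101 ymin(top) 0.1557  z -0.0210..0.0210
   x -0.007 n 1482 ymin(top) 0.1563  z -0.0213..0.0213
   x 0.007 n 518 ymin(top) 0.1565  z -0.0216..0.0217
   x 0.022 n 1355 ymin(top) 0.1563  z -0.0157..0.0159
   x 0.037 n 263 ymin(top) 0.1632  z -0.0218..0.0218
   x 0.053 n 63 ymin(top) 0.1878  z -0.0219..0.0220
top 332 x range [-0.0996  0.0994]
   x -0.082 n 68 ymin(top) 0.1508  z -0.0199..0.0191
   x -0.068 n 74 ymin(top) 0.1517  z -0.0211..0.0212
   x -0.052 n 32 ymin(top) 0.1551  z -0.0200..0.0215
   x 0.082 n 65 ymin(top) 0.1848  z -0.0208..0.0210
scene 485 x range [-0.0715  0.0991]
   x -0.068 n 11 ymin(top) 0.1781  z -0.0181..-0.0077
   x -0.052 n 13 ymin(top) 0.1681  z -0.0206..-0.0109
   x -0.022 n 13 ymin(top) 0.1507  z -0.0081..0.0101
   x -0.007 n 41 ymin(top) 0.1511  z -0.0155..0.0087
   x 0.007 n 52 ymin(top) 0.1517  z -0.0204..0.0070
   x 0.022 n 44 ymin(top) 0.1509  z -0.0204..0.0059
   x 0.037 n 140 ymin(top) 0.1507  z -0.0201..0.0204
   x 0.053 n 46 ymin(top) 0.1822  z -0.0207..0.0189
   x 0.068 n 43 ymin(top) 0.1828  z -0.0204..0.0204
   x 0.082 n 51 ymin(top) 0.1813  z -0.0202..0.0196
```

View pics/w5.png

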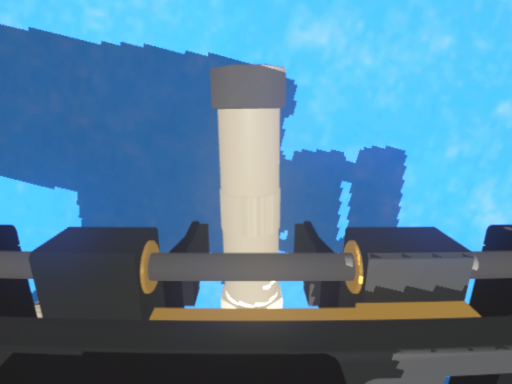

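Run:
```python
from h import *
s=manip.state(); e=np.array(s['eef_pos']); R=Ro.from_rotvec(s['orientation'])
for n in ('w5','t5'):
    d=np.load(f'pics/{n}.npz'); X=cloud(d)
    if n=='w5': M=d['mount']; L=X@M[:3,:3].T+M[:3,3]
    else: L=R.inv().apply(X.reshape(-1,3)-e).reshape(X.shape)
    c=d['color'].astype(int); m=(d['depth']>0)&(abs(L[...,2])<.01)&(L[...,1]<.168)&(L[...,1]>.148)&(L[...,0]<-.03)
    l=L[m]; k=c[m]
    for a in np.arange(-.1,-.05,.003):
        q=(l[:,0]>=a)&(l[:,0]<a+.003)
        if q.sum(): print(n,round(a+.0015,4),q.sum(),k[q].mean(0).round(),l[q,1].mean().round(4))
```

```text
w5 -0.0925 54 [131. 138. 153.] 0.1557
w5 -0.0895 357 [117. 117. 125.] 0.1553
w5 -0.0865 341 [115. 115. 124.] 0.1552
w5 -0.0835 352 [115. 116. 124.] 0.1553
w5 -0.0805 330 [115. 116. 124.] 0.1551
w5 -0.0775 322 [116. 116. 123.] 0.1552
w5 -0.0745 345 [141. 139. 139.] 0.156
w5 -0.0715 309 [218. 209. 190.] 0.1579
w5 -0.0685 299 [218. 208. 190.] 0.1579
w5 -0.0655 297 [218. 208. 190.] 0.158
w5 -0.0625 293 [218. 208. 189.] 0.1579
w5 -0.0595 302 [218. 208. 189.] 0.1579
w5 -0.0565 292 [218. 208. 189.] 0.1579
w5 -0.0535 280 [218. 208. 188.] 0.1579
w5 -0.0505 277 [218. 208. 188.] 0.1579
t5 -0.0895 4 [55. 65. 80.] 0.1567
t5 -0.0865 6 [61. 66. 72.] 0.1536
t5 -0.0835 6 [62. 66. 74.] 0.1527
t5 -0.0805 8 [63. 67. 75.] 0.154
t5 -0.0775 6 [61. 66. 74.] 0.1538
t5 -0.0745 6 [70. 74. 78.] 0.1534
t5 -0.0715 8 [94. 94. 93.] 0.1549
t5 -0.0685 7 [109. 107. 102.] 0.1566
t5 -0.0655 6 [110. 109. 103.] 0.1572
t5 -0.0625 6 [111. 109. 104.] 0.1555
t5 -0.0595 8 [109. 107. 103.] 0.1581
t5 -0.0565 6 [105. 104.  99.] 0.1568
t5 -0.0535 5 [93. 93. 88.] 0.1568
```

Request:
arm_command(dp=[[-0.008,0,0],[-0.008,0,0],[-0.0075,0.001,0],[0,0,0],[0,0,0],[0,0,0],[0,0,0],[0,0,0],[0,0,0],[0,0,0],[0,0,0],[0,0,0]], dr=[[0,0,0],[0,0,0],[0,0,0],[0,0,0],[0,0,0],[0,0,0],[0,0,0],[0,0,0],[0,0,0],[0,0,0],[0,0,0],[0,0,0]], claw=[0.05,0.05,0.05,0.05,0,0,0,0,0,0,0,0])

```text
t: 12.43
eef_pos: [0.4843, 0.1145, 0.1868]
orientation: [-1.319, 1.019, -1.02]
ft_force: [0.3, -0.1, 0.1]
width: 0.333
```

Request:
arm_command(dp=[[0,0,0],[0,0,0],[0,-0.01,0],[0,-0.02,0],[0,-0.03,0],[0,-0.03,0],[0,-0.03,0],[0,-0.03,0],[0,-0.02,0],[0,0,0],[0,0,0]], dr=[[0,0,0],[0,0,0],[0,0,0],[0,0,0],[0,0,0],[0,0,0],[0,0,0],[0,0,0],[0,0,0],[0,0,0],[0,0,0]], claw=[0,0,0,0,0,0,0,0,0,0,0])

```text
t: 13.35
eef_pos: [0.4844, 0.1149, 0.3583]
orientation: [-1.316, 1.018, -1.019]
ft_force: [-0.5, 0.6, -1.5]
width: 0.335
```

```bash
python3 tube.py 6
python3 - <<'E'
from h import *
plan([.4933,-.197,.36],tgt(104.8),16,False)
E
```

```text
13.35 [0.4844 0.1149 0.3583] [[0.253, 0.003, 0.968], [-0.968, 0.002, 0.253], [-0.001, -1.0, 0.003]] 29.160498104758243 [-0.54023146  0.56120863 -1.4932844 ]
wrist 10546 x range [-0.0686  0.0295]
   x -0.068 n 1534 ymin(top) 0.1528  z -0.0166..0.0153
   x -0.052 n 2157 ymin(top) 0.1531  z -0.0163..0.0153
   x -0.037 n 1802 ymin(top) 0.1552  z -0.0140..0.0138
   x -0.022 n 1660 ymin(top) 0.1553  z -0.0138..0.0137
   x -0.007 n 1940 ymin(top) 0.1515  z -0.0213..0.0213
   x 0.007 n 298 ymin(top) 0.1551  z -0.0109..0.0110
   x 0.022 n 1112 ymin(top) 0.1554  z -0.0132..0.0138
   x 0.037 n 43 ymin(top) 0.1612  z -0.0141..0.0147
top 77 x range [-0.0662 -0.0523]
   x -0.068 n 36 ymin(top) 0.1527  z -0.0177..0.0139
   x -0.052 n 41 ymin(top) 0.1531  z -0.0175..0.0149
scene 367 x range [-0.0645  0.0674]
   x -0.068 n 11 ymin(top) 0.1565  z -0.0204..-0.0114
   x -0.052 n 35 ymin(top) 0.1525  z -0.0209..-0.0085
   x -0.037 n 14 ymin(top) 0.1587  z -0.0170..-0.0127
   x -0.007 n 20 ymin(top) 0.1511  z -0.0080..0.0159
   x 0.007 n 69 ymin(top) 0.1518  z -0.0207..0.0204
   x 0.022 n 42 ymin(top) 0.1
[... 264 characters left out ...]
], [0.019, -0.0003, -0.0043], [0.019, -0.0002, -0.0044], [0.019, -0.0003, -0.0043], [0.019, -0.0003, -0.0044], [0.019, -0.0003, -0.0044], [0.019, -0.0002, -0.0043], [0.019, -0.0003, -0.0044], [0.019, -0.0003, -0.0044], [0.019, -0.0003, -0.0044], [0.019, -0.0003, -0.0043], [0.019, -0.0002, -0.0044], [0.019, -0.0003, -0.0044], [0.019, -0.0003, -0.0044]] 
"dr": [[0.0, 0.0, 0.0], [0.0, 0.0, 0.0], [0.0, 0.0, 0.0], [0.0, 0.0, 0.0], [0.0, -0.1, 0.0], [0.1, 0.0, 0.0], [0.0, 0.0, 0.0], [0.0, 0.0, 0.0], [0.0, 0.0, 0.0], [0.0, 0.0, 0.0], [0.0, 0.0, 0.0], [0.0, 0.0, 0.0], [0.0, 0.0, 0.0], [0.0, 0.0, 0.0], [0.0, -0.1, 0.0], [0.0, 0.0, 0.0]]
end [ 0.4933 -0.197   0.36  ] err [-0. -0.  0.] [0.05 0.03 0.01]
```

Centred (cap end at −68 mm) and level. Next I'll carry it high to above the seat: axis about 0.19, lips top at 0.145.

Request:
arm_command(dp=[[0.019,0,-0.0045],[0.019,0,-0.0045],[0.019,0,-0.0045],[0.019,0,-0.0045],[0.019,0,-0.0045],[0.019,0,-0.0045],[0.019,0,-0.0045],[0.019,0,-0.0045],[0.019,0,-0.0045],[0.019,0,-0.0045],[0.019,0,-0.004],[0.019,0,-0.004],[0.019,0,-0.004],[0.019,0,-0.004],[0.019,0,-0.0045],[0.019,0,-0.0045],[0,0,0],[0,0,0],[0,0,0]], dr=[[0,0,0],[0,0,0],[0,0,0],[0,0,0],[0,0,0],[0,-0.1,0],[0,0,0],[0,0,0],[0,0,0],[0,-0.1,0],[0,0,0],[0,0,0],[0,0,0],[0,0,0],[0,0,0],[0,0,0],[0,0,0],[0,0,0],[0,0,0]], claw=[0,0,0,0,0,0,0,0,0,0,0,0,0,0,0,0,0,0,0])

```text
t: 15.08
eef_pos: [0.4937, -0.1962, 0.3557]
orientation: [-1.321, 1.018, -1.015]
ft_force: [1.2, -0.2, 0.1]
width: 0.336
```

Run:
```python
from h import *
s=manip.state(); print(s['t'],s['eef_pos'],s['ft_force'],s['width'])
plan([.4933,-.197,.32],tgt(104.8),4,False)
snap('wrist','w7');snap('scene','s7')
```

```text
15.0833 [ 0.4937004  -0.19618039  0.35566203] [ 1.19317832 -0.19596568  0.14342339] 0.3360702168602409
"dp": [[0.0002, 0.0089, -0.0001], [0.0002, 0.0089, -0.0002], [0.0002, 0.0089, -0.0001], [0.0001, 0.009, -0.0002]] 
"dr": [[0.0, 0.0, 0.0], [0.1, 0.0, 0.0], [0.0, 0.0, -0.1], [0.0, 0.0, 0.0]]
end [ 0.4933 -0.197   0.32  ] err [-0.  0. -0.] [0.01 0.05 0.03]
```

View pics/s7.png

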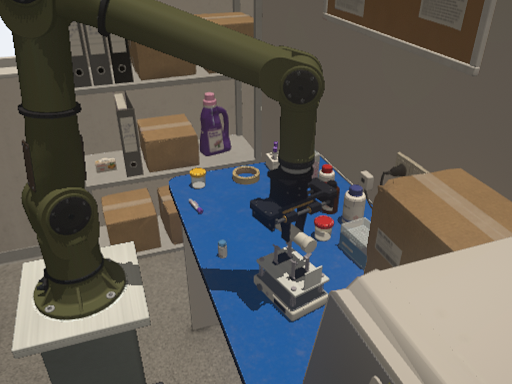

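Request:
arm_command(dp=[[0.001,0.01,-0.0005],[0,0.01,0],[0,0.01,0],[0,0.008,0],[0,0.005,0],[0,0,0],[0,0,0]], dr=[[0.1,0,0],[0,0,0],[0,0,0],[0,0,0],[0,0,0],[0,0,0],[0,0,0]], claw=[0,0,0,0,0,0,0])

```text
t: 15.77
eef_pos: [0.4936, -0.1981, 0.3134]
orientation: [-1.32, 1.016, -1.017]
ft_force: [0.4, 0.9, -0.9]
width: 0.336
```

Request:
arm_command(dp=[[0,0.003,0],[0,0.003,0],[0,0.003,0],[0,0,0]], dr=[[0,0,0],[0,0,0],[0,0,0],[0,0,0]], claw=[0,0,0,0])

```text
t: 16.1
eef_pos: [0.4935, -0.1986, 0.3048]
orientation: [-1.319, 1.016, -1.018]
ft_force: [-2.7, -0.6, 4.0]
width: 0.334
```

Request:
arm_command(dp=[[0,0.003,0],[0,0.003,0],[0,0,0]], dr=[[0,0,0],[0,0,0],[0,0,0]], claw=[0,0,0])

```text
t: 16.35
eef_pos: [0.4935, -0.1987, 0.2991]
orientation: [-1.319, 1.016, -1.018]
ft_force: [-4.3, -0.6, 7.7]
width: 0.337
```

Request:
arm_command(dp=[[0,0.003,0],[0,0.003,0],[0,0,0]], dr=[[0,0,0],[0,0,0],[0,0,0]], claw=[0,0,0])

```text
t: 16.6
eef_pos: [0.4935, -0.1989, 0.2935]
orientation: [-1.319, 1.016, -1.018]
ft_force: [-4.4, -0.4, 9.6]
width: 0.332
```

A steady −4.4 N sideways means I'm slightly off toward +x, so I'll nudge along −z tool.

Request:
arm_command(dp=[[0,0,-0.001],[0,0,0]], dr=[[0,0,0],[0,0,0]], claw=[0,0])

```text
t: 16.77
eef_pos: [0.493, -0.199, 0.2941]
orientation: [-1.318, 1.015, -1.019]
ft_force: [-3.1, -0.2, 8.7]
width: 0.33
```

```bash
python3 tube.py 8
```

```text
16.7667 [ 0.493  -0.199   0.2941] [[0.255, 0.004, 0.967], [-0.967, 0.0, 0.255], [0.0, -1.0, 0.004]] 28.66987982638655 [-3.08739325 -0.20798583  8.69491974]
wrist 11467 x range [-0.0686  0.035 ]
   x -0.068 n 1570 ymin(top) 0.1524  z -0.0164..0.0154
   x -0.052 n 2142 ymin(top) 0.1526  z -0.0161..0.0153
   x -0.037 n 2476 ymin(top) 0.1551  z -0.0211..0.0212
   x -0.022 n 1673 ymin(top) 0.1550  z -0.0138..0.0139
   x -0.007 n 1924 ymin(top) 0.1516  z -0.0212..0.0213
   x 0.007 n 300 ymin(top) 0.1553  z -0.0109..0.0106
   x 0.022 n 1203 ymin(top) 0.1555  z -0.0164..0.0167
   x 0.037 n 179 ymin(top) 0.1627  z -0.0189..0.0191
top 272 x range [-0.0664 -0.0032]
   x -0.068 n 55 ymin(top) 0.1512  z -0.0158..0.0163
   x -0.052 n 61 ymin(top) 0.1504  z -0.0157..0.0157
   x -0.037 n 80 ymin(top) 0.1525  z -0.0212..0.0204
   x -0.022 n 54 ymin(top) 0.1527  z -0.0138..0.0181
   x -0.007 n 22 ymin(top) 0.1484  z -0.0110..0.0179
scene 670 x range [-0.048   0.0804]
   x -0.037 n 34 ymin(top) 0.1619  z -0.0219..-0.0114
   x -0.007 n 36 ymin(top) 0.1485  z -0.0219..0.0171
   x 0.007 n 99 ymin(top) 0.1500  z -0.0208..0.0212
   x 0.022 n 78 ymin(top) 0.1506  z -0.0210..0.0074
   x 0.037 n 83 ymin(top) 0.1512  z -0.0213..0.0058
   x 0.053 n 76 ymin(top) 0.1491  z -0.0169..0.0088
   x 0.068 n 123 ymin(top) 0.1514  z -0.0165..0.0170
   x 0.082 n 129 ymin(top) 0.1715  z -0.0210..0.0212
```

View pics/w8.png

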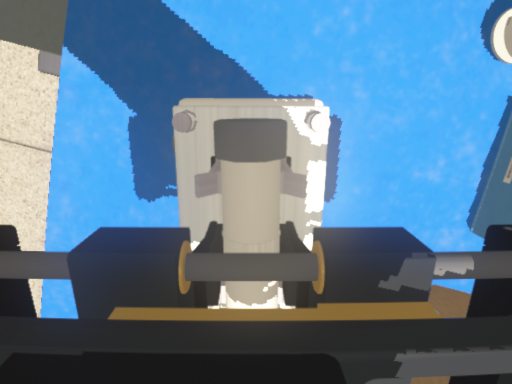

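Request:
arm_command(dp=[[0,0.002,-0.0007],[0,0.002,0],[0,0,0]], dr=[[0,0,0],[0,0,0],[0,0,0]], claw=[0,0,0])

```text
t: 17.17
eef_pos: [0.4928, -0.1991, 0.2903]
orientation: [-1.317, 1.013, -1.019]
ft_force: [-2.4, -0.2, 11.1]
width: 0.333
```

Request:
arm_command(dp=[[0,0.002,0],[0,0.002,0],[0,0,0]], dr=[[0,0,0],[0,0,0],[0,0,0]], claw=[0,0,0])

```text
t: 17.42
eef_pos: [0.493, -0.1991, 0.2866]
orientation: [-1.317, 1.013, -1.02]
ft_force: [-2.9, 0.7, 12.2]
width: 0.336
```

Request:
arm_command(dp=[[0,0.002,0],[0,0.001,0],[0,0,0]], dr=[[0,0,0],[0,0,0],[0,0,0]], claw=[0,0,0])

```text
t: 17.67
eef_pos: [0.493, -0.1992, 0.2839]
orientation: [-1.317, 1.013, -1.02]
ft_force: [-2.4, 0.2, 12.9]
width: 0.336
```

Request:
arm_command(dp=[[0,0.002,0],[0,0,0]], dr=[[0,0,0],[0,0,0]], claw=[0,0])

```text
t: 17.83
eef_pos: [0.4931, -0.1994, 0.282]
orientation: [-1.317, 1.013, -1.02]
ft_force: [-2.6, -0.4, 13.0]
width: 0.336
```

Request:
arm_command(dp=[[0,0.002,0],[0,0,0]], dr=[[0,0,0],[0,0,0]], claw=[0,0])

```text
t: 18.0
eef_pos: [0.4931, -0.1995, 0.28]
orientation: [-1.317, 1.012, -1.02]
ft_force: [-3.4, -0.6, 12.4]
width: 0.333
```

Request:
arm_command(dp=[[0,0.002,0],[0,0,0]], dr=[[0,0,0],[0,0,0]], claw=[0,0])

```text
t: 18.17
eef_pos: [0.493, -0.1992, 0.2771]
orientation: [-1.318, 1.012, -1.02]
ft_force: [0.2, -1.0, 5.7]
width: 0.333
```

The force dropped sharply from 13 N to 5.7 N and the side force vanished, so it has snapped. Checking both ends before letting go.

```bash
python3 tube.py 9 | head -14
python3 - <<'E'
import cv2
a=cv2.imread('pics/s9.png')[220:320,240:340]; cv2.imwrite('pics/s9z.png',cv2.resize(a,(600,600),interpolation=cv2.INTER_CUBIC))
E
```

```text
18.1667 [ 0.493  -0.1992  0.2771] [[0.256, 0.006, 0.967], [-0.967, -0.001, 0.256], [0.002, -1.0, 0.005]] 28.956314327860543 [ 0.19790284 -1.03572272  5.68291644]
wrist 12332 x range [-0.0684  0.0282]
   x -0.068 n 1611 ymin(top) 0.1499  z -0.0157..0.0163
   x -0.052 n 2225 ymin(top) 0.1501  z -0.0155..0.0160
   x -0.037 n 3361 ymin(top) 0.1497  z -0.0212..0.0212
   x -0.022 n 1683 ymin(top) 0.1524  z -0.0133..0.0139
   x -0.007 n 1783 ymin(top) 0.1511  z -0.0213..0.0213
   x 0.007 n 460 ymin(top) 0.1522  z -0.0119..0.0115
   x 0.022 n 1153 ymin(top) 0.1526  z -0.0177..0.0177
   x 0.037 n 56 ymin(top) 0.1731  z -0.0196..0.0187
top 248 x range [-0.0661 -0.0053]
   x -0.068 n 50 ymin(top) 0.1501  z -0.0155..0.0169
   x -0.052 n 53 ymin(top) 0.1487  z -0.0153..0.0170
   x -0.037 n 82 ymin(top) 0.1495  z -0.0211..0.0208
```

View pics/s9z.png

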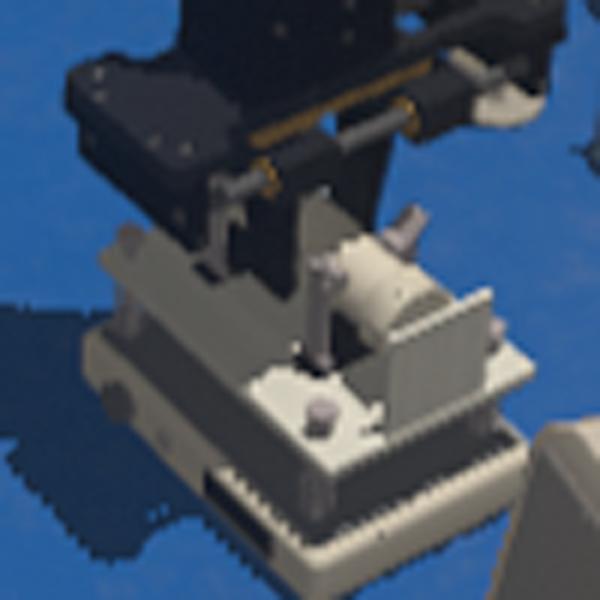

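View pics/w9.png

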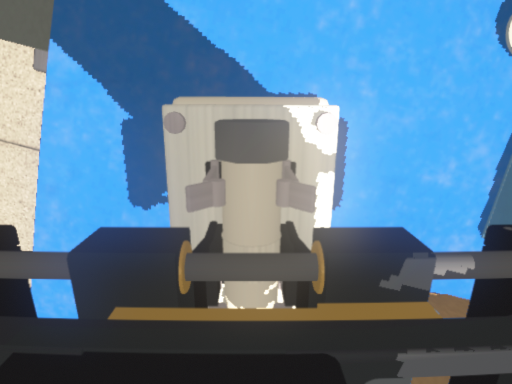

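```bash
cat > rel.py <<'E'
from h import *
import sys
f=sys.argv[1]
s=manip.state(); R=Ro.from_rotvec(s['orientation']); e=np.array(s['eef_pos'])
C=np.array([.4933,-.197,0]); a=np.radians(104.8); ya=np.array([np.cos(a),np.sin(a),0]); xa=np.array([np.sin(a),-np.cos(a),0])
for n in ('w','t','s'):
    try: d=np.load(f'pics/{n}{f}.npz')
    except Exception: continue
    X=cloud(d)
    if n=='w': M=d['mount']; X=R.apply((X@M[:3,:3].T+M[:3,3]).reshape(-1,3))+e
    X=X.reshape(-1,3); ok=d['depth'].ravel()>0
    x=(X-C)@xa; y=(X-C)@ya; z=X[:,2]
    pl=ok&(abs(x)>.028)&(abs(x)<.045)&(abs(y)<.07)&(z>.04)&(z<.09); zp=np.median(z[pl]); print(n,'plate z',zp.round(4),pl.sum())
    for y0 in np.arange(-.065,.07,.01):
        m=ok&(abs(y-y0)<.005)&(abs(x)<.018)&(z>zp+.025)&(z<zp+.09)
        if m.sum()>5: print('   y %.3f n %d  top-plate %.4f  x %.4f..%.4f'%(y0,m.sum(),np.percentile(z[m],90)-zp,*np.percentile(x[m],[3,97])))
E
python3 rel.py 8; echo; python3 rel.py 9
```

```text
w plate z 0.0517 5772
   y -0.045 n 8  top-plate 0.0490  x -0.0177..0.0174
   y -0.035 n 242  top-plate 0.0653  x -0.0176..0.0178
   y -0.025 n 878  top-plate 0.0695  x -0.0157..0.0146
   y -0.015 n 527  top-plate 0.0699  x -0.0122..0.0123
   y -0.005 n 88  top-plate 0.0891  x -0.0146..0.0145
   y 0.005 n 1206  top-plate 0.0706  x -0.0174..0.0173
   y 0.015 n 1071  top-plate 0.0699  x -0.0134..0.0136
   y 0.025 n 1177  top-plate 0.0699  x -0.0140..0.0141
   y 0.035 n 1378  top-plate 0.0699  x -0.0169..0.0169
   y 0.045 n 1243  top-plate 0.0709  x -0.0139..0.0136
   y 0.055 n 1621  top-plate 0.0725  x -0.0161..0.0153
   y 0.065 n 1186  top-plate 0.0724  x -0.0159..0.0150
t plate z 0.0702 267
   y 0.005 n 22  top-plate 0.0733  x -0.0109..0.0165
   y 0.015 n 20  top-plate 0.0702  x -0.0118..0.0149
   y 0.025 n 39  top-plate 0.0701  x -0.0139..0.0145
   y 0.035 n 46  top-plate 0.0708  x -0.0164..0.0160
   y 0.045 n 40  top-plate 0.0702  x -0.0130..0.0147
   y 0.055 n 45  top-plate 0.0733  x -0.0159..0.0151
   y 0.065 n 45  top-plate 0.0715  x -0.0157..0.0156
s plate z 0.0726 316
   y -0.
[... 1406 characters left out ...]
 top-plate 0.0508  x -0.0171..0.0172
   y 0.045 n 37  top-plate 0.0504  x -0.0120..0.0152
   y 0.055 n 45  top-plate 0.0528  x -0.0157..0.0168
   y 0.065 n 35  top-plate 0.0504  x -0.0143..0.0156
s plate z 0.0789 317
   y -0.065 n 79  top-plate 0.0513  x -0.0168..0.0133
   y -0.055 n 46  top-plate 0.0517  x -0.0172..0.0110
   y -0.045 n 38  top-plate 0.0491  x -0.0157..0.0073
   y -0.035 n 58  top-plate 0.0494  x -0.0162..0.0164
   y -0.025 n 29  top-plate 0.0499  x -0.0124..0.0116
   y -0.015 n 52  top-plate 0.0553  x -0.0165..0.0169
   y -0.005 n 65  top-plate 0.0645  x -0.0154..0.0178
   y 0.005 n 18  top-plate 0.0537  x -0.0042..0.0166
   y 0.035 n 6  top-plate 0.0488  x -0.0173..-0.0140
```

The barrel top is 49 mm above the plate along its whole length, so both clips are home and it's level. I'll unload the springs, then open and retreat.

Request:
arm_command(dp=[[0,-0.002,0],[0,-0.002,0],[0,-0.002,0],[0,0,0],[0,0,0]], dr=[[0,0,0],[0,0,0],[0,0,0],[0,0,0],[0,0,0]], claw=[0,0,0,0,0])

```text
t: 18.73
eef_pos: [0.4924, -0.1985, 0.282]
orientation: [-1.319, 1.014, -1.018]
ft_force: [2.0, -1.5, 3.8]
width: 0.333
```

Request:
arm_command(dp=[[0,0,0],[0,0,0],[0,0,0],[0,0,0],[0,0,0],[0,0,0],[0,0,0],[0,0,0],[0,0,0],[0,0,0]], dr=[[0,0,0],[0,0,0],[0,0,0],[0,0,0],[0,0,0],[0,0,0],[0,0,0],[0,0,0],[0,0,0],[0,0,0]], claw=[0.06,0.06,0.06,0.06,0.06,0.06,0.06,0.06,0.06,0.06])

```text
t: 19.57
eef_pos: [0.4921, -0.1985, 0.2817]
orientation: [-1.319, 1.015, -1.017]
ft_force: [-0.5, 1.0, -0.0]
width: 0.687
```

Request:
arm_command(dp=[[0,-0.005,0],[0,-0.01,0],[0,-0.02,0],[0,-0.03,0],[0,-0.03,0],[0,-0.03,0],[0,-0.02,0],[0,0,0],[0,0,0],[0,0,0],[0,0,0],[0,0,0]], dr=[[0,0,0],[0,0,0],[0,0,0],[0,0,0],[0,0,0],[0,0,0],[0,0,0],[0,0,0],[0,0,0],[0,0,0],[0,0,0],[0,0,0]], claw=[0.06,0.06,0.06,0.06,0.06,0.06,0.06,0.06,0.06,0.06,0.06,0.06])

```text
t: 20.57
eef_pos: [0.4915, -0.1984, 0.4256]
orientation: [-1.32, 1.017, -1.016]
ft_force: [-0.4, -0.1, 0.3]
width: 0.687
```

```bash
python3 tube.py 10 | head -1; python3 rel.py 10
python3 - <<'E'
from h import *
d=np.load('pics/t10.npz');P=cloud(d)
for n,(u,v) in dict(cup=(290,147),cup2=(149,239),vial=(290,247)).items(): print(n,P[v,u].round(3))
a=cv2.imread('pics/s10.png')[210:330,220:340]; cv2.imwrite('pics/s10z.png',cv2.resize(a,(600,600),interpolation=cv2.INTER_CUBIC))
E
```

```text
20.5667 [ 0.4915 -0.1984  0.4256] [[0.256, -0.0, 0.967], [-0.967, 0.001, 0.256], [-0.001, -1.0, -0.0]] 59.80124028839696 [-0.37323799 -0.09231136  0.32123837]
w plate z 0.0832 3670
   y -0.065 n 160  top-plate 0.0512  x -0.0169..0.0155
   y -0.055 n 376  top-plate 0.0513  x -0.0160..0.0162
   y -0.045 n 258  top-plate 0.0489  x -0.0137..0.0133
   y -0.035 n 359  top-plate 0.0493  x -0.0165..0.0169
   y -0.025 n 330  top-plate 0.0490  x -0.0152..0.0156
   y -0.015 n 290  top-plate 0.0490  x -0.0137..0.0138
   y -0.005 n 320  top-plate 0.0496  x -0.0143..0.0141
   y 0.005 n 334  top-plate 0.0495  x -0.0142..0.0145
   y 0.015 n 332  top-plate 0.0491  x -0.0141..0.0136
   y 0.025 n 353  top-plate 0.0489  x -0.0142..0.0147
   y 0.035 n 440  top-plate 0.0493  x -0.0171..0.0164
   y 0.045 n 344  top-plate 0.0498  x -0.0137..0.0139
   y 0.055 n 411  top-plate 0.0513  x -0.0155..0.0156
   y 0.065 n 324  top-plate 0.0513  x -0.0156..0.0153
t plate z 0.084 455
   y -0.045 n 25  top-plate 0.0498  x -0.0145..0.0140
   y -0.035 n 6  top-plate 0.0460  x -0.0154..0.0055
   y -0.025 n 39  top-plate 0
[... 1473 characters left out ...]
],[.5,99.5]).round(4))
                               ~~~~~~~~~~~~~^^^^^^^^^^^^^^^^^^
    return _quantile_unchecked(
        a, q, axis, out, overwrite_input, method, keepdims, weights)
    return _ureduce(a,
                    func=_quantile_ureduce_func,
    ...<5 lines>...
                    overwrite_input=overwrite_input,
                    method=method)
    r = func(a, **kwargs)
    result = _quantile(arr,
                       quantiles=q,
    ...<2 lines>...
                       out=out,
                       weights=wgt)
    slices_having_nans = np.isnan(arr[-1, ...])
                                  ~~~^^^^^^^^^
IndexError: index -1 is out of bounds for axis 0 with size 0
```

View pics/s10z.png

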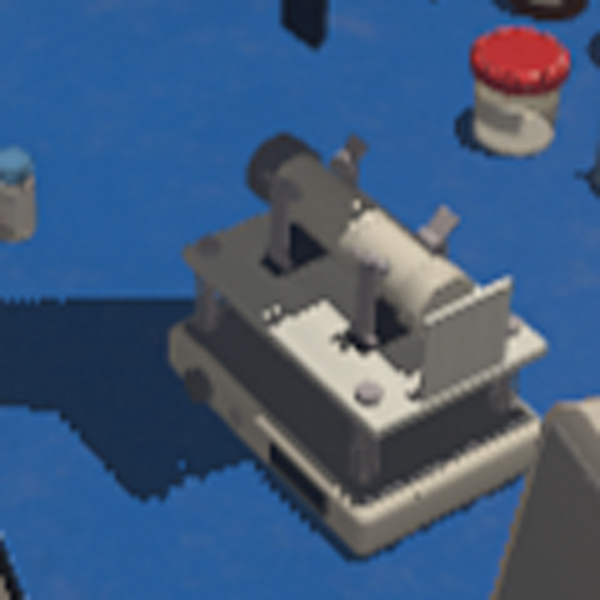

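View pics/w10.png

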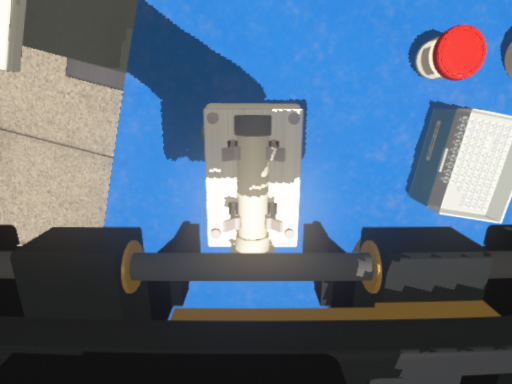

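The images show the tube in both clips, level, with the plate back at 83 mm and the bystanders where they were. One last check of its position along the clips, then I'll hand in.

Run:
```python
from h import *
C=np.array([.4933,-.197,0]); a=np.radians(104.8); ya=np.array([np.cos(a),np.sin(a),0]); xa=np.array([np.sin(a),-np.cos(a),0])
s=manip.state(); R=Ro.from_rotvec(s['orientation'])
for n in 'wt':
    d=np.load(f'pics/{n}10.npz'); X=cloud(d)
    if n=='w': M=d['mount']; X=R.apply((X@M[:3,:3].T+M[:3,3]).reshape(-1,3))+s['eef_pos']
    X=X.reshape(-1,3); x=(X-C)@xa; y=(X-C)@ya
    m=(abs(x)<.01)&(X[:,2]>.125)&(X[:,2]<.15)&(y>0)&(y<.09); print(n,'cap end y',np.percentile(y[m],[99,100]).round(4))
    m=(abs(x)<.01)&(X[:,2]>.12)&(X[:,2]<.15)&(y<-.03)&(y>-.09); print('foot side min y',np.percentile(y[m],[0,1,5]).round(4))
print(s['t']); manip.hand_in()
```

```text
w cap end y [0.0663 0.0663]
foot side min y [-0.065  -0.064  -0.0625]
t cap end y [0.0648 0.0648]
foot side min y [-0.0489 -0.0485 -0.0473]
20.7167
the job is handed in; nothing more can be done
```

The tube is in the shaker, and I handed the job in at about 20.7 s; no verdict was reported. I pressed until the force fell from 13 N to 5.7 N. Both clips had closed round the barrel, so I unloaded the springs, opened the fingers and backed away.

**Mishap:** on the first carry I flew too low, and the tube's foot end hit the cap-side clip with about 43 N on the wrist. The tube slid 23 mm in the grip, so I set it on clear bench, regrasped it at mid-barrel and carried it higher. That contact was between the tube and the clip. I saw no sign that the arm or gripper body touched anything.

**Last checks:**

| Check | Result |
|---|---|
| Height | Barrel top 49–50 mm above the cradle plate along its whole length, so level and home (49 mm expected) |
| Sideways | Centred within about 1 mm |
| Along the tube | Within about 2–3 mm of the seat, cap at +y and foot towards the end plate |
| Cradle | Back up, plate top at 83 mm; I estimate it sank about 23–25 mm at most |
| Cups and vial | Where they were, within 1 mm |
| Gripper | Well clear of everything, force near zero |

**Disagreements:** the scene camera reads heights about 3 mm higher than the other two. The top camera could not see the foot end, so its reading there (−49 mm against −65 mm from the wrist camera) does not count.

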